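# Change the wire feed of a coil winder

### The arm

A 6-joint arm with a two-finger parallel gripper is mounted at the origin on a cart in front of the work surface, level with it; the furniture and walls round the work are solid. World frame = base frame: x ahead of the robot, y to its left, z up, the work surface at z = 0. Lengths are in m, angles in rad, forces in N, time in s.
With the tool pointing down it reaches from about 0.35 to 0.975 m from the base axis. Payload 4.9 kg.
Tool frame: the origin (TCP) lies at the very end of the fingers, on their centre line; the grasp point (between the pads) lies ctrl.grip_point_offset behind it (ctrl.grip_point_offset is the distance from the TCP to the grasp point, in m); z points along the fingers, y is the line along which they close (so a half turn about z gives the same grasp; the last joint's range is limited). The gripper opens to 85 mm and grips with 20 to 120 N. Pads are 22 mm wide; open, the fingers measure 114 mm over their backs; the gripper's body (76 mm by 85 mm) begins 54 mm behind the grasp point. The pads swing forward as they close: fully open they stand 13 mm farther back than shut.
Start: joints at [1.061, 0.053, 1.613, -0, 1.476, -0.119], TCP at [0.238, 0.578, 0.203] pointing down, gripper open.
Joint ranges: [-3.01, 3.01], [-1.01, 2.22], [0.06, 2.58], [-1.02, 4.17], [0.09, 2.62], [-3.14, 3.14]. Speed limits (rad/s): [2.57, 2.57, 3.14, 3.14, 3.14, 3.14].

### API

Orientations are given as a rotation vector (axis times angle).
In Python, from station import ctrl gives the robot as it stands. The module is installed in compiled form; this text tells all that it offers.
- The arm moves only by the tool drive_tool, never from a script. Its argument "steps" is a list of rows, each an object with "translation": the shift along the tool's x, y, z normalised to -1 to 1, where 1 is 4 cm, a list of three; "angular": the turn, a rotation vector about the tool's x, y, z normalised to -1 to 1, where 1 is 8 degrees, a list of three; "gripper": the opening, from 0 (shut) to 1 (fully open). In form: [{"translation": [dx, dy, dz], "angular": [wx, wy, wz], "gripper": gripper}, ...]. A call has 1 to 8 rows; each row shifts and turns the commanded pose from where the row before left it, along the tool's axes as they then stand; what a row does not reach is not made up. A row lasts 1/8 s, in which the tool goes at most 62.5 mm and 10.7 degrees, less where a joint would pass 70% of its speed; a pose out of reach is approached as far as the arm can. A call with a number of a shift or a turn outside -1 to 1 is refused whole. A call with a gripper value outside its range is refused whole. The fingers move at their own pace and stop on an object; "force" is the grip in N (left out, the last holds). Time passes only in rows, so rows that do not move let the fingers close. It gives the time, the measured TCP pose, the force, the opening and the grip force at its end, in the units of the state.
- ctrl.get_obs(): the state, without advancing time (a new reading comes with each control period).
- ctrl.get_image(name): name is "side" or "top"; returns a dict with "color" (480x640x3 uint8, red, green, blue), "depth" (480x640 float32, m along the optical axis (not along the pixel's ray), 0 where there is no reading), "fx", "fy", "cx", "cy" (pixels), "k1" (the pictures are not rectified: a ray, as slopes to the right and down, at radius r is drawn at 1 + k1 r^2 times it, then the intrinsics apply), "R" (3x3) and "t" (3): a world point X has camera coordinates R X + t. Camera axes: x right, y down, z forward; pixel columns grow to the right and rows downward; lengths in m; the calibration is good to about 2 mm. A picture is of the moment at which its call begins.
- ctrl.finish_job(): hands the job in; it is judged then, once.
The state is a dict: "t": time; "q": joint angles; "dq": joint speeds; "effort": joint torques, N m; "tool_pos": TCP position; "tool_rot": TCP orientation; "contact_force": force on the tool from outside, world axes, zero at the start; "wrist_torque": the same for the moment, N m; "opening": finger opening in m; "grip_force": force on a finger pad.
Only numpy, scipy, OpenCV 4.12 (cv2) and the standard library are available. Lean on these libraries where they do the work, as an engineer would, in place of code of your own. Each camera call takes 0.05 s, during which the arm holds its last target. There are 200 camera calls.

### The job

Change the coil winder over to its green wire feed: push the red-topped lock slide fully out to free the selector gate, push the black-knobbed lever through the H-shaped gate and fully home in the slot marked by the green plug, then push the lock slide fully back in so that the lever cannot jump out. Only push, gently and with the fingers alone, and leave the loose things round the machine where they are.

Things in the scene. Friction and masses are not known exactly. Their poses are not given: they have to be found in the camera images.
- winder: Bench coil winder bolted to the worktop: grey-green gear case 120 (x) x 130 (y) x 100 mm, with a bobbin spindle and motor on its right, all under 100 mm high and out to y = -180 mm. Origin on the worktop under the middle of the H-gate; z up, x points away from the operator, y to the operator's left
- gate_middle (a point): Middle of the H-gate on top of its steel plate (112 x 98 mm), 109.5 mm above the worktop; axes as the winder's. Two slots run along x at y = +20 and y = -20 mm, joined by a cross channel along y at x = 0; all 14 mm wide, corners rounded by 6 mm. The lever's 10 mm rod reaches x = +-26 mm at the plate. At the start it stands in the near right slot (-x, -y)
- lever_knob (a point): Centre of the selector lever's black ball knob, 32 mm across. It turns on a universal joint 140 mm below, 30 mm above the worktop under the gate's middle, so the knob moves 1.8 times as far as the rod at the plate. In winder axes: (+-42 to 45, +-34) mm home in a slot, (0, +-35) mm where channel and slot meet, height 158 to 170 mm. Stays where it is left; takes about 2 N at the knob to move
- lever_at_gate (a point): Point on the lever's rod at the height of the gate plate (rod 10 mm across). Fully home in a slot it is at winder x = about +-24, y = +-18 mm (the rod leans), 20 mm level distance from the centre of that slot's plug
- lock_slide (a joint): Travel in m of the lock slide, a bar 20 mm wide, 4 mm thick on the gate plate: 0 = fully in (covers the cross channel, lever cannot leave its slot), 0.060 = fully out (channel free). Moves along winder +y (to the left) as the value grows; can only go in while the lever stands well inside a slot. Stays where it is left; takes about 2 N
- lock_post (a point): Top part of the lock slide's upright post, 8 mm under the top: red cap 18 mm across from z = 140 to 156 mm above the worktop, on a steel stem 11 mm across from z = 114 mm. In winder axes at x = 0, y = +60 mm when in, y = +120 mm when out; push it sideways
- plug_green: Green plug, a disc 15 mm across, 3 mm high, on the gate plate just beyond the end of the slot it marks, 43.5 mm from the gate's middle along winder x (far or near; differs from run to run) at y = +20 mm, in the left-hand column. Origin at the centre of its underside
- plug_yellow: Yellow plug of the same size, at the other end of the left-hand column (red and blue ones mark the right-hand slots)
- reel_blue: Loose reel with blue flanges, 74 mm across, 66 mm high, on the worktop right of the winder; leave it alone. Origin under its middle
- reel_green: Loose reel with green flanges, 70 mm across, 70 mm high, on the worktop left of the winder; leave it alone. Origin under its middle
- screwdriver: Loose screwdriver, 150 mm long, 12 mm thick, on the worktop right of the winder; leave it alone
- board: Loose black circuit board, 72 x 109 x 7 mm, on the worktop right of the winder; leave it alone

How it is judged:
On the way, in this order (a step that is already met when the one before it is completed fails the run):
1. the lock slide is pushed fully out (value of joint lock_slide above 0.054 m), for 0.2 s.
2. the lever is home in the green slot (horizontal distance between lever_at_gate and plug_green below 0.025 m), for 0.2 s.
3. the lock slide is pushed fully back in (value of joint lock_slide below 0.006 m), for 0.2 s.
At the end, for the whole second after the job is handed in: The lever's rod at the gate is within 25 mm of the green plug's centre (about 5 mm short of the slot's end at most), the lock slide is in to within 6 mm, and each loose thing is within 15 mm of where it stood (horizontal distance between lever_at_gate and plug_green below 0.025 m and value of joint lock_slide below 0.006 m and distance of each of reel_blue, reel_green, screwdriver, board from where it was at the start of the episode below 0.015 m); the robot touches nothing.
It fails at once if a loose thing beside the winder is moved (distance of any of reel_blue, reel_green, screwdriver, board from where it was at the start of the episode above 0.015 m).
It fails at once if the lever or the lock slide is forced (fingers press on it with over 40 N) (contact force between the fingers and lever above 40 N or contact force between the fingers and lock_slide above 40 N).
It fails at once if something other than the fingers presses on the winder (contact force between the arm and winder above 3 N).
It also fails if it takes over 67 s, if anything falls off the work surface, if the arm or the gripper's body presses on something with over 40 N, if the wrist force passes 120 N, or if a joint passes its speed limit or range.

## Working session

There is one attempt and no reset: what is moved stays moved. The work goes in short steps, Python scripts to look and compute and a tool call to move; the robot and the scene stay as the last step left them, time stands still between calls to the robot, and variables do not carry over. Pictures are saved under pics/ and viewed, at most 10 in all, crops included, and the job is handed in when it is done.

Besides the shell and the picture viewer there is one more tool, called as name([rows], argument=value, ...), one row to a line, values as JSON. drive_tool: Moves the arm, as the interface text tells. Its arguments: {"type":"object","properties":{"steps":{"type":"array"},"force":{"type":"number"}},"required":["steps"]}

```bash
mkdir -p pics; cat > h.py <<'E'
import numpy as np,cv2
from station import ctrl
def snap(n,tag):
    d=ctrl.get_image(n); np.savez(f'pics/{tag}.npz',**d); cv2.imwrite(f'pics/{tag}.png',d['color'][...,::-1]); return d
def ray(d,u,v):
    xd=(u-d['cx'])/d['fx'];yd=(v-d['cy'])/d['fy'];x,y=xd,yd
    for _ in range(20):
        s=1+d['k1']*(x*x+y*y);x,y=xd/s,yd/s
    return np.array([x,y,1.])
def pt(d,u,v,z=None):
    r=ray(d,u,v)
    R,t=d['R'],d['t']
    if z is None: return R.T@(r*float(d['depth'][int(v),int(u)])-t)
    c=-R.T@t; w=R.T@r; return c+w*(z-c[2])/w[2]
def load(tag): return dict(np.load(f'pics/{tag}.npz'))
E
python3 - <<'E'
from h import *
o=ctrl.get_obs();print(o)
print(ctrl.grip_point_offset)
for n in('side','top'):
    d=snap(n,n+'0');print(n,-d['R'].T@d['t'],d['fx'])
E
```

```text
{'t': 0.0, 'q': array([ 1.06100862e+00,  5.33744606e-02,  1.61427414e+00,  4.46380776e-05,
        1.47600353e+00, -1.19009548e-01]), 'dq': array([-1.88784164e-03,  5.41759081e-04,  1.59443019e-03, -2.31681321e-05,
       -3.12778880e-03, -6.07232588e-04]), 'effort': array([ 5.83914425e-04, -3.93692064e+01, -3.70169699e+01, -1.21422127e-04,
        7.05702594e-03, -2.13478489e-05]), 'tool_pos': array([0.2377293 , 0.57729489, 0.20136403]), 'tool_rot': array([-6.09809081e-01, -3.08114610e+00,  3.05419978e-03]), 'contact_force': array([0.68007032, 0.46834986, 0.63214707]), 'wrist_torque': array([-0.03812152,  0.02335879, -0.0122573 ]), 'grip_force': 0.0, 'opening': 0.08540230932544714}
0.0187
side [0.23696501 1.08698954 1.04785761] 578.6031271590972
top [0.40167235 0.06737543 1.07847791] 472.1729372132005
```

View pics/top0.png

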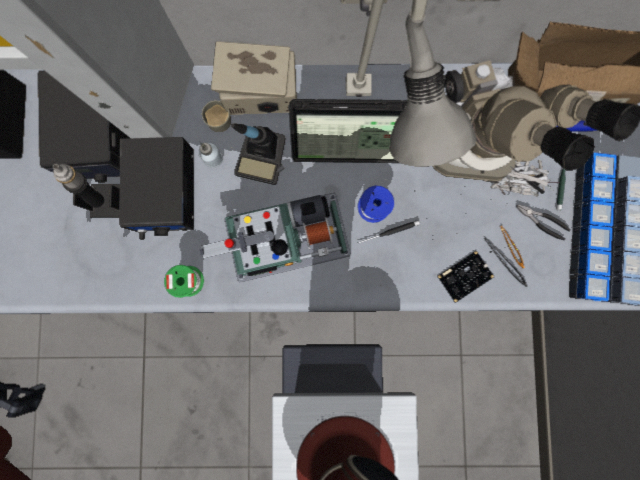

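View pics/side0.png

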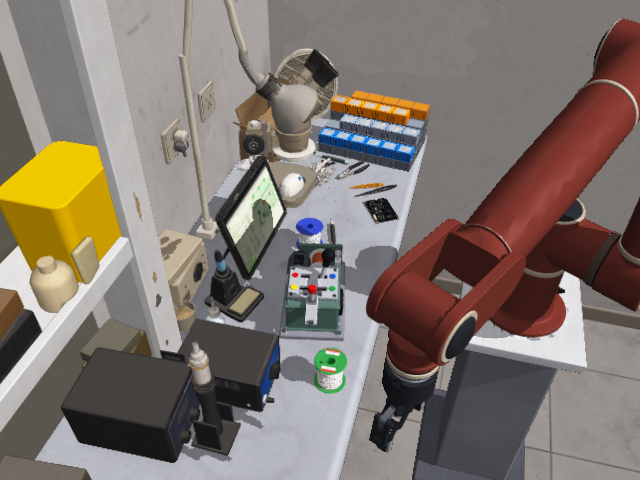

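The top picture shows the winder around (285,240), turned slightly. The red cap is at (229,243), the knob at (279,246), and the green plug is near the operator at about (257,261). I'll enlarge both views.

```bash
python3 - <<'E'
from h import *
a=load('top0')['color'][185:300,195:355,::-1]; cv2.imwrite('pics/tc.png',cv2.resize(a,None,fx=5,fy=5,interpolation=cv2.INTER_CUBIC))
a=load('side0')['color'][235:345,265:365,::-1]; cv2.imwrite('pics/sc.png',cv2.resize(a,None,fx=5,fy=5,interpolation=cv2.INTER_CUBIC))
E
```

```text
(no output)
```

View pics/tc.png

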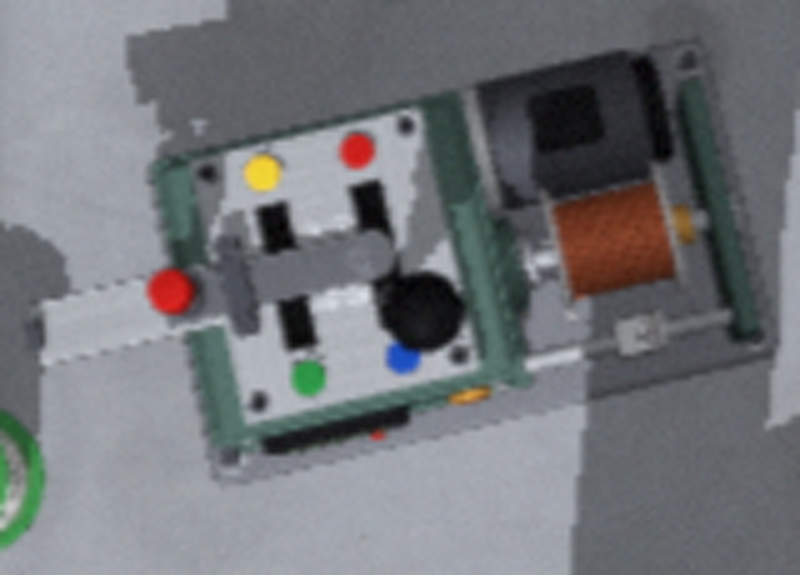

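View pics/sc.png

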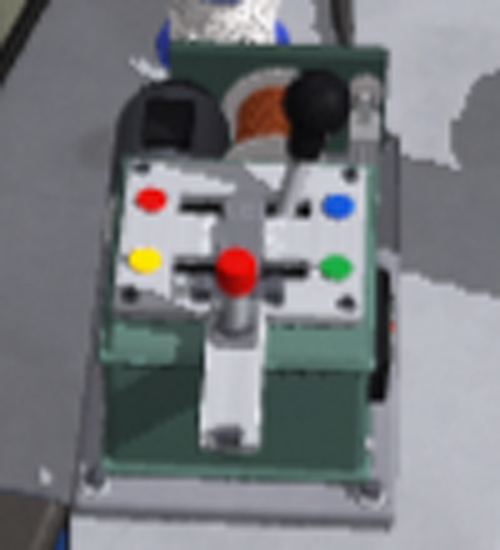

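The crops show the green plug near-left at top-crop (308,377) and side-crop (336,267). The lever stands near-right and the slide is in. Next I fit the winder pose from the plugs.

```bash
python3 - <<'E'
from h import *
T,S=load('top0'),load('side0')
Z=.1125
W={'y':(43.5,20),'r':(43.5,-20),'b':(-43.5,-20),'g':(-43.5,20)}
pt_={'y':(263,172),'r':(357,150),'g':(308,377)}
ps={'r':(152,200),'b':(338,206),'y':(145,260),'g':(336,267)}
def fit(d,p,o):
    A=np.array([W[k] for k in p])/1e3
    B=np.array([pt(d,(p[k][0]+.5)/5-.5+o[0],(p[k][1]+.5)/5-.5+o[1],Z)[:2] for k in p])
    a=A@[1,1j];b=B@[1,1j];ac=a-a.mean();bc=b-b.mean()
    th=np.angle((bc*ac.conj()).sum());c=b.mean()-a.mean()*np.exp(1j*th)
    print(np.degrees(th),c,abs(b-(c+a*np.exp(1j*th)))*1e3)
    return th,c
for d,p,o in((T,pt_,(195,185)),(S,ps,(265,235))): fit(d,p,o)
for d,o,red,kn,n in((T,(195,185),(171,291),(422,311),'T'),(S,(265,235),(237,268),(317,105),'S')):
    f=lambda q:((q[0]+.5)/5-.5+o[0],(q[1]+.5)/5-.5+o[1])
    print(n,'red',pt(d,*f(red),.156 if n=='T' else .150),'knob',pt(d,*f(kn),.162), 'depth', pt(d,*f(red)),pt(d,*f(kn)))
print('reel green',pt(T,183,282,.07),'reelblue',pt(T,376,203,.066))
E
```

```text
12.739197357592053 (0.49271697060631897+0.1726211802142161j) [0.13927651 0.09702012 0.0841815 ]
13.046411908628189 (0.4910328792458972+0.17256816151776908j) [0.46966367 0.10248785 0.2636109  0.15887273]
T red [0.47804857 0.23131831 0.156     ] knob [0.46904496 0.13240642 0.162     ] depth [0.47807686 0.23137905 0.15565826] [0.46804816 0.13144426 0.17555962]
S red [0.4773365  0.23084979 0.15      ] knob [0.46748635 0.13154654 0.162     ] depth [0.47535106 0.2379214  0.15741619] [0.4640969  0.14559482 0.17502514]
reel green [0.40227147 0.34305269 0.07      ] reelblue [ 0.56977998 -0.07113455  0.066     ]
```

Winder pose: origin (0.492, 0.1726), yaw about 12.9°. Next: shut the gripper, rise, and line the tool up with the winder axes, so that tool x = −winder x and tool y = winder y.

drive_tool([
  {"translation":[0,0,-0.5],"angular":[0,0,-0.88],"gripper":0},
  {"translation":[0,0,-0.5],"angular":[0,0,-0.88],"gripper":0},
  {"translation":[0,0,-0.5],"angular":[0,0,-0.88],"gripper":0},
  {"translation":[0,0,-0.5],"angular":[0,0,-0.88],"gripper":0},
  {"translation":[0,0,-0.5],"angular":[0,0,-0.88],"gripper":0},
  {"translation":[0,0,0],"angular":[0,0,0],"gripper":0},
])

```text
t: 0.85
tool_pos: [0.2384, 0.5785, 0.3043]
tool_rot: [-0.348, 3.12, 0.004]
contact_force: [0.7, -0.9, 0.1]
opening: -0.0002
grip_force: 0.0
```

```bash
cat >> h.py <<'E'
from scipy.spatial.transform import Rotation as Ro
C=np.array([.492,.1726]);TH=np.radians(12.9)
UX=np.array([np.cos(TH),np.sin(TH)]);UY=np.array([-UX[1],UX[0]])
def where():
    o=ctrl.get_obs();M=Ro.from_rotvec(o['tool_rot']).as_matrix();p=o['tool_pos'];d=p[:2]-C
    f=o['contact_force']
    print('t',round(o['t'],2),'winder mm',np.round(1e3*np.array([d@UX,d@UY,p[2]]),1),'F winder',np.round([f[:2]@UX,f[:2]@UY,f[2]],1),
     'yaw err deg',round(float(np.degrees(np.arctan2(M[1,1],M[0,1])-TH)-90),2),'tilt',np.round(M[:2,2],3),'q',np.round(o['q'],2),'op',round(float(o['opening']),4))
E
python3 -c "from h import *;where()"
```

```text
t 0.85 winder mm [-156.6  452.2  304.3] F winder [ 0.5 -1.   0.1] yaw err deg -0.17 tilt [0.001 0.003] q [ 1.06  0.01  1.49  0.    1.64 -0.73] op -0.0002
```

drive_tool([
  {"translation":[-0.33,-0.88,0],"angular":[0,0,0],"gripper":0},
  {"translation":[-0.33,-0.88,0],"angular":[0,0,0],"gripper":0},
  {"translation":[-0.33,-0.88,0],"angular":[0,0,0],"gripper":0},
  {"translation":[-0.33,-0.88,0],"angular":[0,0,0],"gripper":0},
  {"translation":[-0.33,-0.88,0],"angular":[0,0,0],"gripper":0},
  {"translation":[-0.33,-0.88,0],"angular":[0,0,0],"gripper":0},
  {"translation":[-0.33,-0.88,0],"angular":[0,0,0],"gripper":0},
  {"translation":[-0.33,-0.88,0],"angular":[0,0,0],"gripper":0},
])

```text
t: 1.85
tool_pos: [0.4035, 0.3253, 0.3008]
tool_rot: [0.347, -3.12, 0.002]
contact_force: [-0.0, 0.2, 0.6]
opening: 0.0001
grip_force: 0.0
```

drive_tool([
  {"translation":[-0.33,-0.88,0],"angular":[0,0,0],"gripper":0},
  {"translation":[-0.33,-0.88,0],"angular":[0,0,0],"gripper":0},
  {"translation":[-0.33,-0.88,0],"angular":[0,0,0],"gripper":0},
  {"translation":[-0.33,-0.88,0],"angular":[0,0,0],"gripper":0},
  {"translation":[0,0,0.8],"angular":[0,0,0],"gripper":0},
  {"translation":[0,0,0.8],"angular":[0,0,0],"gripper":0},
  {"translation":[0,0,0.8],"angular":[0,0,0],"gripper":0},
  {"translation":[0,0,0],"angular":[0,0,0],"gripper":0},
])

```text
t: 2.85
tool_pos: [0.4835, 0.2003, 0.2018]
tool_rot: [0.347, -3.114, 0.002]
contact_force: [-0.1, 0.2, 0.9]
opening: 0.0
grip_force: 0.0
```

```bash
python3 -c "
from h import *
where()
d=snap('side','s1');a=d['color'][180:360,230:400,::-1];cv2.imwrite('pics/s1c.png',cv2.resize(a,None,fx=3.2,fy=3.2,interpolation=cv2.INTER_CUBIC))"
```

```text
t 2.85 winder mm [ -2.1  28.9 201.8] F winder [-0.1  0.2  0.9] yaw err deg -0.19 tilt [-0.008 -0.002] q [ 0.25 -0.19  1.84  0.    1.49 -1.54] op 0.0
```

View pics/s1c.png

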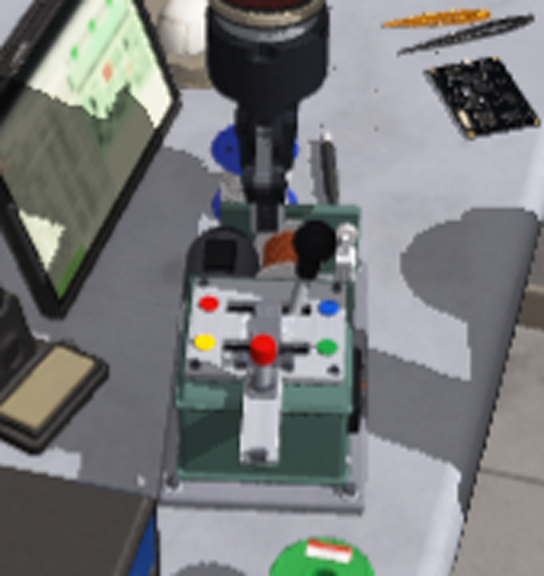

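The closed fingers (265,215) hang over the gate in line with the red post (263,348). I'll descend beside the post.

drive_tool([
  {"translation":[-0.05,0,0.5],"angular":[0,0,0],"gripper":0},
  {"translation":[0,0,0.5],"angular":[0,0,0],"gripper":0},
  {"translation":[0,0,0.4],"angular":[0,0,0],"gripper":0},
  {"translation":[0,0,0.2],"angular":[0,0,0],"gripper":0},
  {"translation":[0,0,0],"angular":[0,0,0],"gripper":0},
])

```text
t: 3.52
tool_pos: [0.4877, 0.2014, 0.1417]
tool_rot: [0.35, -3.121, 0.0]
contact_force: [0.1, 0.3, -0.4]
opening: 0.0
grip_force: 0.0
```

drive_tool([
  {"translation":[0,0.1,0],"angular":[0,0,0],"gripper":0},
  {"translation":[0,0.1,0],"angular":[0,0,0],"gripper":0},
  {"translation":[0,0.1,0],"angular":[0,0,0],"gripper":0},
  {"translation":[0,0.1,0],"angular":[0,0,0],"gripper":0},
  {"translation":[0,0.1,0],"angular":[0,0,0],"gripper":0},
])

```text
t: 4.15
tool_pos: [0.4836, 0.2214, 0.1427]
tool_rot: [-0.351, 3.122, 0.0]
contact_force: [0.6, 0.1, 0.3]
opening: 0.0003
grip_force: 0.0
```

```bash
python3 -c "
from h import *
where()"
```

```text
t 4.15 winder mm [  2.7  49.4 142.7] F winder [ 0.6 -0.   0.3] yaw err deg -0.08 tilt [0. 0.] q [ 0.29 -0.13  1.89 -0.    1.38 -1.51] op 0.0003
```

drive_tool([
  {"translation":[0.03,0.12,0.05],"angular":[0,0,0],"gripper":0},
  {"translation":[0.03,0.12,0.05],"angular":[0,0,0],"gripper":0},
  {"translation":[0,0.12,0],"angular":[0,0,0],"gripper":0},
  {"translation":[0,0.12,0],"angular":[0,0,0],"gripper":0},
  {"translation":[0,0.12,0],"angular":[0,0,0],"gripper":0},
  {"translation":[0,0.12,0],"angular":[0,0,0],"gripper":0},
])

```text
t: 4.9
tool_pos: [0.475, 0.2489, 0.1387]
tool_rot: [-0.35, 3.122, 0.0]
contact_force: [-0.2, 0.1, -0.2]
opening: -0.0001
grip_force: 0.0
```

```bash
python3 -c "
from h import *
where()
d=snap('side','s2');a=d['color'][180:360,230:400,::-1];cv2.imwrite('pics/s2c.png',cv2.resize(a,None,fx=3.2,fy=3.2,interpolation=cv2.INTER_CUBIC))"
```

```text
t 4.9 winder mm [  0.4  78.2 138.7] F winder [-0.2  0.2 -0.2] yaw err deg -0.09 tilt [0. 0.] q [ 0.34 -0.11  1.88  0.    1.37 -1.45] op -0.0001
```

View pics/s2c.png

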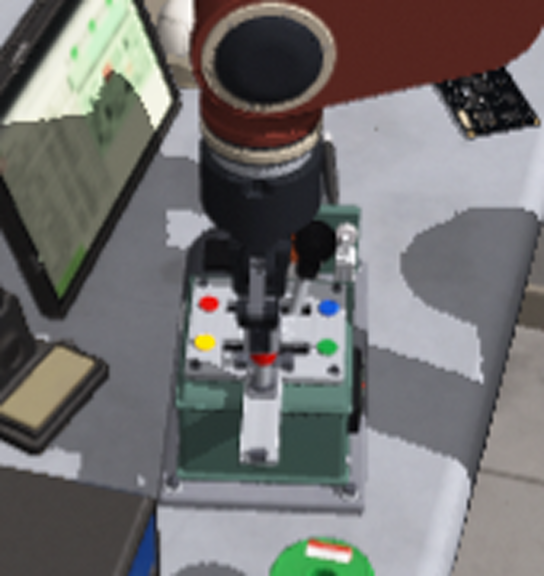

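The red cap is still at (263,357) with the fingertip (262,345) overlapping it, and no force shows. I'll compare the projected TCP and depth with the picture.

```bash
python3 - <<'E'
from h import *
where()
S=load('s2');T=snap('top','t2')
def proj(d,X):
    c=d['R']@X+d['t'];x,y=c[:2]/c[2];s=1+d['k1']*(x*x+y*y);return d['fx']*x*s+d['cx'],d['fy']*y*s+d['cy'],c[2]
def w(p): return np.r_[C+p[0]*UX+p[1]*UY,p[2]]
o=ctrl.get_obs()
for n,d in(('S',S),('T',T)):
    print(n,'tcp',proj(d,o['tool_pos']),'post in',proj(d,w([0,.06,.156])),'out',proj(d,w([0,.12,.156])))
u,v,_=proj(S,o['tool_pos'])
for vv in range(int(v)-24,int(v)+12,3):
    p=pt(S,u,vv);q=p[:2]-C;print(vv,S['color'][vv,int(u)],np.round(1e3*np.r_[q@UX,q@UY,p[2]]))
A=cv2.resize(T['color'][185:300,195:355,::-1],None,fx=4,fy=4,interpolation=cv2.INTER_CUBIC)
B=cv2.resize(S['color'][250:320,270:360,::-1],None,fx=6,fy=6,interpolation=cv2.INTER_CUBIC)
K=np.zeros((600,800,3),np.uint8);K[:]=0
B=cv2.resize(S['color'][260:320,290:340,::-1],None,fx=4,fy=4,interpolation=cv2.INTER_CUBIC)
A=cv2.resize(T['color'][200:285,205:335,::-1],None,fx=4.4,fy=4.4,interpolation=cv2.INTER_CUBIC)
K[:A.shape[0],:A.shape[1]]=A;K[:B.shape[0],590:590+B.shape[1]]=B;cv2.imwrite('pics/k2.png',K[:400])
E
```

```text
t 4.95 winder mm [  0.4  78.6 138.7] F winder [ 0.5  0.3 -0.2] yaw err deg -0.07 tilt [0. 0.] q [ 0.34 -0.11  1.88  0.    1.37 -1.45] op -0.0003
S tcp (np.float64(310.7916670927658), np.float64(297.84537553044356), np.float64(1.2544467032994127)) post in (np.float64(311.41517010900475), np.float64(286.21351811330646), np.float64(1.2567051544009566)) out (np.float64(309.9354515216926), np.float64(306.4906806536197), np.float64(1.2116661262914117))
T tcp (np.float64(221.46638772062016), np.float64(245.1478766424614), np.float64(0.9432954603528845)) post in (np.float64(228.9218012249985), np.float64(242.51632543682643), np.float64(0.9263162458189148)) out (np.float64(198.99815614950353), np.float64(249.54756948360023), np.float64(0.925220787986491))
273 [103 103 113] [ -2. 132. 265.]
276 [ 99 101 110] [ -3. 137. 261.]
279 [50 51 56] [ -3. 142. 258.]
282 [26 26 31] [ -1. 110. 218.]
285 [23 24 29] [ -0.  91. 191.]
288 [30 31 37] [ -0.  93. 184.]
291 [120   8   6] [  1.  68. 149.]
294 [87 74 78] [  1.  67. 139.]
297 [82 83 86] [  1.  67. 129.]
300 [78 78 87] [  1.  66. 119.]
303 [120 121 130] [  1.  70. 113.]
306 [202 205 213] [  1.  74. 108.]
```

View pics/k2.png

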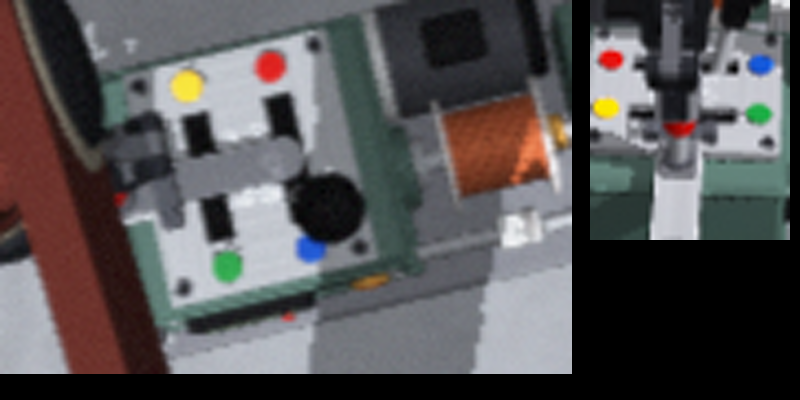

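```bash
python3 - <<'E'
from h import *
T=load('t2');S=load('s2')
def W(p): q=p[:2]-C;return np.round(1e3*np.r_[q@UX,q@UY,p[2]]).astype(int)
for v in range(224,254,4): print(v,[tuple(W(pt(T,u,v))) for u in range(224,252,4)])
def proj(d,X):
    c=d['R']@X+d['t'];x,y=c[:2]/c[2];s=1+d['k1']*(x*x+y*y);return d['fx']*x*s+d['cx'],d['fy']*y*s+d['cy'],c[2]
S0=load('side0');print('start tcp proj',proj(S0,np.array([.2377,.5773,.2014])))
for v in range(400,452,6): print(v,[tuple(np.round(1e3*pt(S0,u,v)).astype(int)) for u in (372,378,384,390,396,402)])
print('side now')
for v in range(276,300,3): print(v,[tuple(W(pt(S,u,v))) for u in (299,303,307,311,315,319,323)])
E
```

```text
224 [(np.int64(-11), np.int64(14), np.int64(460)), (np.int64(-9), np.int64(12), np.int64(439)), (np.int64(43), np.int64(54), np.int64(100)), (np.int64(39), np.int64(44), np.int64(112)), (np.int64(38), np.int64(37), np.int64(106)), (np.int64(36), np.int64(29), np.int64(107)), (np.int64(34), np.int64(21), np.int64(107))]
228 [(np.int64(-16), np.int64(15), np.int64(460)), (np.int64(37), np.int64(64), np.int64(98)), (np.int64(12), np.int64(34), np.int64(253)), (np.int64(9), np.int64(26), np.int64(263)), (np.int64(8), np.int64(19), np.int64(262)), (np.int64(28), np.int64(31), np.int64(109)), (np.int64(27), np.int64(23), np.int64(105))]
232 [(np.int64(-21), np.int64(17), np.int64(457)), (np.int64(3), np.int64(39), np.int64(276)), (np.int64(3), np.int64(33), np.int64(270)), (np.int64(2), np.int64(28), np.int64(262)), (np.int64(1), np.int64(21), np.int64(261)), (np.int64(-112), np.int64(-82), np.int64(1078)), (np.int64(19), np.int64(25), np.int64(102))]
236 [(np.int64(-27), np.int64(18), np.int64(458)), (np.int64(-22), np.int64(20), np.int64(411)), (np.int64(-3), np.int64(36), np.int64(265))
[... 6076 characters left out ...]
int64(120)), (np.int64(-25), np.int64(29), np.int64(111))]
294 [(np.int64(29), np.int64(44), np.int64(114)), (np.int64(20), np.int64(43), np.int64(113)), (np.int64(11), np.int64(41), np.int64(112)), (np.int64(0), np.int64(71), np.int64(143)), (np.int64(-7), np.int64(48), np.int64(119)), (np.int64(-16), np.int64(46), np.int64(119)), (np.int64(-25), np.int64(37), np.int64(109))]
297 [(np.int64(28), np.int64(51), np.int64(111)), (np.int64(19), np.int64(51), np.int64(112)), (np.int64(10), np.int64(51), np.int64(113)), (np.int64(1), np.int64(67), np.int64(129)), (np.int64(-8), np.int64(56), np.int64(118)), (np.int64(-17), np.int64(50), np.int64(113)), (np.int64(-25), np.int64(47), np.int64(110))]
```

Depth shows the finger end really sits at z ≈ 179 mm while tool_pos says 139, so the reported TCP is about 40 mm below the true tips. The fingers simply passed above the cap. I'll go back, then down with that offset.

drive_tool([
  {"translation":[0,-0.42,0],"angular":[0,0,0],"gripper":0},
  {"translation":[0,-0.42,0],"angular":[0,0,0],"gripper":0},
  {"translation":[0,-0.42,0],"angular":[0,0,0],"gripper":0},
  {"translation":[0,0,0.2],"angular":[0,0,0],"gripper":0},
  {"translation":[0,0,0.25],"angular":[0,0,0],"gripper":0},
  {"translation":[0,0,0.25],"angular":[0,0,0],"gripper":0},
  {"translation":[0,0,0.2],"angular":[0,0,0],"gripper":0},
  {"translation":[0,0,0],"angular":[0,0,0],"gripper":0},
])

```text
t: 6.0
tool_pos: [0.4853, 0.1995, 0.1013]
tool_rot: [0.351, -3.12, 0.0]
contact_force: [0.2, 0.6, 0.4]
opening: -0.0004
grip_force: 0.0
```

```bash
cat >> h.py <<'E'
def Wd(p): q=p[:2]-C;return tuple(int(x) for x in np.round(1e3*np.r_[q@UX,q@UY,p[2]]))
def proj(d,X):
    c=d['R']@X+d['t'];x,y=c[:2]/c[2];s=1+d['k1']*(x*x+y*y);return float(d['fx']*x*s+d['cx']),float(d['fy']*y*s+d['cy'])
def cap(d):
    c=d['color'].astype(int);m=(c[...,0]>110)&(c[...,1]<45)&(c[...,2]<45);v,u=np.nonzero(m)
    P=[Wd(pt(d,a,b)) for a,b in zip(u,v)];P=np.array([p for p in P if 135<p[2]<165 and abs(p[0])<20]);print('cap n',len(P),P.mean(0) if len(P) else '')
E
python3 - <<'E'
from h import *
where();S=snap('side','s3');cap(S)
o=ctrl.get_obs();u=int(proj(S,o['tool_pos']+[0,0,.05])[0])
for v in range(262,294,3): print(v,[Wd(pt(S,a,v)) for a in (u-4,u,u+4)])
E
```

```text
t 6.0 winder mm [ -0.5  27.7 101.3] F winder [0.3 0.6 0.4] yaw err deg -0.06 tilt [-0.002 -0.   ] q [ 0.25 -0.1   1.94  0.    1.31 -1.55] op -0.0004
cap n 59 [ -1.37288136  64.16949153 153.74576271]
262 [(7, 71, 237), (-1, 67, 234), (-10, 66, 234)]
265 [(8, 54, 213), (-2, 75, 233), (-9, 54, 214)]
268 [(8, 45, 196), (-2, 80, 229), (-9, 46, 198)]
271 [(6, 85, 225), (-2, 87, 227), (-11, 82, 223)]
274 [(6, 89, 220), (-3, 92, 224), (-11, 92, 224)]
277 [(7, 74, 197), (-2, 76, 199), (-10, 76, 200)]
280 [(9, 35, 150), (0, 43, 159), (-9, 35, 151)]
283 [(9, 33, 139), (0, 39, 145), (-9, 35, 142)]
286 [(10, 10, 107), (-1, 59, 156), (-9, 36, 134)]
289 [(7, 63, 150), (-2, 70, 157), (-9, 27, 115)]
292 [(7, 67, 145), (-2, 69, 148), (-9, 40, 118)]
```

Confirmed: the tip is now at about z 138, with its face at y≈40 just right of the cap. Push left.

drive_tool([
  {"translation":[0,0.1,0.1],"angular":[0,0,0],"gripper":0},
  {"translation":[0,0.1,0],"angular":[0,0,0],"gripper":0},
  {"translation":[0,0.15,0],"angular":[0,0,0],"gripper":0},
  {"translation":[0,0.15,0],"angular":[0,0,0],"gripper":0},
  {"translation":[0,0.15,0],"angular":[0,0,0],"gripper":0},
  {"translation":[0,0.15,0],"angular":[0,0,0],"gripper":0},
  {"translation":[0,0.15,0],"angular":[0,0,0],"gripper":0},
  {"translation":[0,0.15,0],"angular":[0,0,0],"gripper":0},
])

```text
t: 7.05
tool_pos: [0.4763, 0.2427, 0.0987]
tool_rot: [-0.351, 3.122, -0.0]
contact_force: [0.3, -2.3, 0.0]
opening: 0.0001
grip_force: 0.8
```

```bash
python3 - <<'E'
from h import *
where();S=snap('side','s4');cap(S)
E
```

```text
t 7.05 winder mm [ 0.4 71.9 98.7] F winder [-0.2 -2.3  0. ] yaw err deg -0.09 tilt [ 0. -0.] q [ 0.33 -0.08  1.92 -0.    1.3  -1.46] op 0.0001
cap n 60 [ -1.26666667  97.91666667 154.41666667]
```

Contact at 2.3 N and the slide moves (about 34 mm out). Continue.

drive_tool([
  {"translation":[0,0.15,0],"angular":[0,0,0],"gripper":0},
  {"translation":[0,0.15,0],"angular":[0,0,0],"gripper":0},
  {"translation":[0,0.15,0],"angular":[0,0,0],"gripper":0},
  {"translation":[0,0.1,0],"angular":[0,0,0],"gripper":0},
  {"translation":[0,0,0],"angular":[0,0,0],"gripper":0},
])

```text
t: 7.72
tool_pos: [0.4714, 0.2644, 0.0986]
tool_rot: [-0.351, 3.122, 0.001]
contact_force: [-0.3, 0.0, 0.4]
opening: -0.0001
grip_force: 0.0
```

```bash
python3 - <<'E'
from h import *
where();S=snap('side','s5');cap(S)
E
```

```text
t 7.72 winder mm [ 0.4 94.1 98.6] F winder [-0.2  0.1  0.4] yaw err deg -0.07 tilt [-0.     0.001] q [ 0.37 -0.06  1.91  0.    1.3  -1.42] op -0.0001
cap n 61 [ -1.55737705 120.45901639 154.81967213]
```

drive_tool([
  {"translation":[0,0.05,0],"angular":[0,0,0],"gripper":0},
  {"translation":[0,0.05,0],"angular":[0,0,0],"gripper":0},
  {"translation":[0,0,0],"angular":[0,0,0],"gripper":0},
])

```text
t: 8.15
tool_pos: [0.4706, 0.2676, 0.0985]
tool_rot: [0.35, -3.122, 0.001]
contact_force: [-0.4, -1.4, -1.0]
opening: -0.0
grip_force: 0.9
```

```bash
python3 - <<'E'
from h import *
where();S=snap('side','s6');cap(S)
E
```

```text
t 8.15 winder mm [ 0.3 97.3 98.5] F winder [-0.7 -1.3 -1. ] yaw err deg -0.09 tilt [-0. -0.] q [ 0.38 -0.06  1.9  -0.    1.3  -1.41] op -0.0
cap n 60 [ -1.68333333 123.83333333 155.06666667]
```

The slide is fully out (~59.7 mm). Next: retreat, rise, and go behind (operator side of) the knob.

drive_tool([
  {"translation":[0,-0.15,0],"angular":[0,0,0],"gripper":0},
  {"translation":[0,0,-0.8],"angular":[0,0,0],"gripper":0},
  {"translation":[0,0,-0.8],"angular":[0,0,0],"gripper":0},
  {"translation":[0,0,-0.4],"angular":[0,0,0],"gripper":0},
  {"translation":[0.5,-0.78,0],"angular":[0,0,0],"gripper":0},
  {"translation":[0.5,-0.78,0],"angular":[0,0,0],"gripper":0},
  {"translation":[0.5,-0.78,0],"angular":[0,0,0],"gripper":0},
  {"translation":[0.5,-0.78,0],"angular":[0,0,0],"gripper":0},
])

```text
t: 9.2
tool_pos: [0.4208, 0.1214, 0.1779]
tool_rot: [0.351, -3.121, -0.0]
contact_force: [-0.2, -0.3, 0.1]
opening: 0.0001
grip_force: 0.0
```

drive_tool([
  {"translation":[0,0,0],"angular":[0,0,0],"gripper":0},
  {"translation":[0,0,0.6],"angular":[0,0,0],"gripper":0},
  {"translation":[0,0,0.6],"angular":[0,0,0],"gripper":0},
  {"translation":[0,0,0.4],"angular":[0,0,0],"gripper":0},
  {"translation":[0,0,0],"angular":[0,0,0],"gripper":0},
])

```text
t: 9.82
tool_pos: [0.4206, 0.1227, 0.113]
tool_rot: [0.351, -3.119, -0.0]
contact_force: [0.2, -0.2, 0.4]
opening: 0.0001
grip_force: 0.0
```

```bash
cat >> h.py <<'E'
def knob(d,tool=None):
    # dark pixels near the knob, with depth on it, least-squares sphere centre (r=16)
    from scipy.optimize import least_squares
    c=d['color'].astype(int).sum(2);v,u=np.nonzero(c<110)
    P=np.array([Wd(pt(d,a,b)) for a,b in zip(u,v) if 200<b<310 and 260<a<360])
    P=P[(abs(P[:,0])<65)&(abs(P[:,1])<60)&(P[:,2]>140)&(P[:,2]<190)]
    if tool is not None: P=P[~((abs(P[:,0]-tool[0])<15)&(abs(P[:,1]-tool[1])<20))]
    m=np.median(P,0)
    s=least_squares(lambda q:np.linalg.norm(P-q,axis=1)-16,m-[0,8,8],loss='soft_l1',f_scale=2);print('knob n',len(P),np.round(s.x,1))
E
python3 - <<'E'
from h import *
where();S=snap('side','s7');cap(S);knob(load('side0'));knob(S)
a=S['color'][180:360,230:400,::-1];cv2.imwrite('pics/s7c.png',cv2.resize(a,None,fx=3.2,fy=3.2,interpolation=cv2.INTER_CUBIC))
E
```

```text
t 9.82 winder mm [-80.8 -32.7 113. ] F winder [ 0.2 -0.3  0.4] yaw err deg -0.06 tilt [-0.003 -0.   ] q [ 0.11 -0.35  2.12  0.    1.37 -1.68] op 0.0001
cap n 54 [ -1.90740741 124.27777778 154.38888889]
knob n 169 [-32.3 -33.  162. ]
knob n 174 [-32.1 -33.  162. ]
```

View pics/s7c.png

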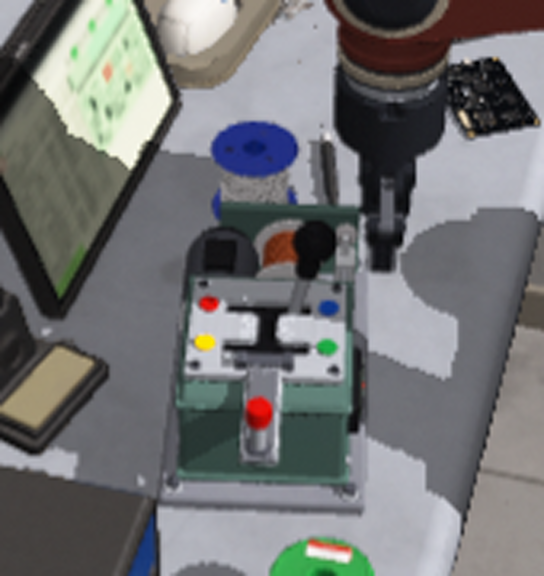

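The slide is out at (259,410), the channel is free, and the finger (385,245) stands behind the knob (315,240). Push the knob forward to x≈0.

drive_tool([
  {"translation":[-0.2,0,0],"angular":[0,0,0],"gripper":0},
  {"translation":[-0.2,0,0],"angular":[0,0,0],"gripper":0},
  {"translation":[-0.15,0,0],"angular":[0,0,0],"gripper":0},
  {"translation":[-0.15,0,0],"angular":[0,0,0],"gripper":0},
  {"translation":[-0.15,0,0],"angular":[0,0,0],"gripper":0},
  {"translation":[-0.15,0,0],"angular":[0,0,0],"gripper":0},
  {"translation":[-0.15,0,0],"angular":[0,0,0],"gripper":0},
  {"translation":[-0.1,0,0],"angular":[0,0,0],"gripper":0},
])

```text
t: 10.88
tool_pos: [0.4708, 0.1336, 0.1146]
tool_rot: [-0.35, 3.122, -0.0]
contact_force: [-2.6, -0.5, 2.0]
opening: 0.0001
grip_force: 1.0
```

```bash
python3 - <<'E'
from h import *
where();S=snap('side','s8');knob(S,(-32,-33))
E
```

```text
t 10.88 winder mm [-29.4 -33.3 114.6] F winder [-2.6  0.1  2. ] yaw err deg -0.09 tilt [0. 0.] q [ 0.12 -0.21  2.01 -0.    1.34 -1.67] op 0.0001
knob n 171 [ -3.3 -34.2 164.9]
```

drive_tool([
  {"translation":[-0.05,0,0],"angular":[0,0,0],"gripper":0},
  {"translation":[-0.03,0,0],"angular":[0,0,0],"gripper":0},
  {"translation":[0,0,0],"angular":[0,0,0],"gripper":0},
])

```text
t: 11.3
tool_pos: [0.4735, 0.1342, 0.1146]
tool_rot: [-0.35, 3.122, 0.0]
contact_force: [-1.1, -0.9, 1.5]
opening: 0.0002
grip_force: 0.8
```

```bash
python3 - <<'E'
from h import *
where();S=snap('side','s9');knob(S,(-29,-33))
E
```

```text
t 11.3 winder mm [-26.6 -33.3 114.6] F winder [-1.3 -0.6  1.5] yaw err deg -0.09 tilt [0. 0.] q [ 0.12 -0.2   2.    0.    1.34 -1.67] op 0.0002
knob n 173 [ -0.3 -33.9 165.7]
```

Knob is at (0,−34). Go round to its right side.

drive_tool([
  {"translation":[0.3,0,0],"angular":[0,0,0],"gripper":0},
  {"translation":[0,-0.6,0],"angular":[0,0,0],"gripper":0},
  {"translation":[0,-0.6,0],"angular":[0,0,0],"gripper":0},
  {"translation":[0,0,0],"angular":[0,0,0],"gripper":0},
  {"translation":[-0.5,0,0],"angular":[0,0,0],"gripper":0},
  {"translation":[-0.47,0,0],"angular":[0,0,0],"gripper":0},
  {"translation":[0,0,0],"angular":[0,0,0],"gripper":0},
])

```text
t: 12.22
tool_pos: [0.5104, 0.0941, 0.1146]
tool_rot: [0.352, -3.122, -0.001]
contact_force: [-0.1, -0.2, 0.7]
opening: -0.0002
grip_force: 0.0
```

```bash
python3 - <<'E'
from h import *
where();S=snap('side','s10');knob(S)
E
```

```text
t 12.22 winder mm [  0.4 -80.6 114.6] F winder [-0.2 -0.2  0.7] yaw err deg -0.05 tilt [-0.  0.] q [ 0.04 -0.13  1.94  0.    1.33 -1.76] op -0.0002
knob n 173 [ -0.8 -34.  165.5]
```

drive_tool([
  {"translation":[0.02,0.3,0],"angular":[0,0,0],"gripper":0},
  {"translation":[0,0.15,0],"angular":[0,0,0],"gripper":0},
  {"translation":[0,0.2,0],"angular":[0,0,0],"gripper":0},
  {"translation":[0,0.2,0],"angular":[0,0,0],"gripper":0},
  {"translation":[0,0.2,0],"angular":[0,0,0],"gripper":0},
  {"translation":[0,0.2,0],"angular":[0,0,0],"gripper":0},
  {"translation":[0,0.2,0],"angular":[0,0,0],"gripper":0},
  {"translation":[0,0.2,0],"angular":[0,0,0],"gripper":0},
])

```text
t: 13.28
tool_pos: [0.4946, 0.1581, 0.1145]
tool_rot: [0.35, -3.122, -0.0]
contact_force: [0.8, -1.5, 1.1]
opening: -0.0001
grip_force: 0.9
```

```bash
python3 - <<'E'
from h import *
where();S=snap('side','s11');knob(S,(0,-18))
E
```

```text
t 13.28 winder mm [ -0.7 -14.7 114.5] F winder [ 0.4 -1.6  1.1] yaw err deg -0.09 tilt [-0.  0.] q [ 0.17 -0.13  1.94  0.    1.33 -1.63] op -0.0001
knob n 162 [ -0.6  16.  169.6]
```

drive_tool([
  {"translation":[0,0.15,0],"angular":[0,0,0],"gripper":0},
  {"translation":[0,0.15,0],"angular":[0,0,0],"gripper":0},
  {"translation":[0,0.12,0],"angular":[0,0,0],"gripper":0},
  {"translation":[0,0,0],"angular":[0,0,0],"gripper":0},
])

```text
t: 13.82
tool_pos: [0.4907, 0.1744, 0.1143]
tool_rot: [0.351, -3.121, -0.001]
contact_force: [0.8, 0.3, 0.1]
opening: 0.0001
grip_force: 0.0
```

```bash
python3 - <<'E'
from h import *
where();S=snap('side','s12');knob(S,(0,0))
E
```

```text
t 13.82 winder mm [ -0.8   2.1 114.3] F winder [0.9 0.1 0.1] yaw err deg -0.07 tilt [-0.001  0.001] q [ 0.2  -0.13  1.94  0.    1.33 -1.6 ] op 0.0001
knob n 150 [ -0.9  33.1 167.5]
```

drive_tool([
  {"translation":[0,0.05,0],"angular":[0,0,0],"gripper":0},
  {"translation":[0,0,0],"angular":[0,0,0],"gripper":0},
  {"translation":[0,-0.5,0],"angular":[0,0,0],"gripper":0},
  {"translation":[-0.6,0,0],"angular":[0,0,0],"gripper":0},
  {"translation":[-0.6,0,0],"angular":[0,0,0],"gripper":0},
  {"translation":[0,0.6,0],"angular":[0,0,0],"gripper":0},
  {"translation":[0,0.65,0],"angular":[0,0,0],"gripper":0},
  {"translation":[0,0,0],"angular":[0,0,0],"gripper":0},
])

```text
t: 14.88
tool_pos: [0.5306, 0.217, 0.1147]
tool_rot: [-0.354, 3.122, 0.001]
contact_force: [0.1, 0.5, 0.1]
opening: -0.0002
grip_force: 0.0
```

```bash
python3 - <<'E'
from h import *
where();S=snap('side','s13');knob(S,(46,35))
E
```

```text
t 14.88 winder mm [ 47.5  34.7 114.7] F winder [0.2 0.5 0.1] yaw err deg 0.03 tilt [-0.     0.001] q [ 0.26  0.    1.82  0.    1.32 -1.54] op -0.0002
knob n 148 [ -0.4  33.6 167.1]
```

drive_tool([
  {"translation":[0.25,0,0.1],"angular":[0,0,0],"gripper":0},
  {"translation":[0.25,0,0],"angular":[0,0,0],"gripper":0},
  {"translation":[0.15,0,0],"angular":[0,0,0],"gripper":0},
  {"translation":[0.15,0,0],"angular":[0,0,0],"gripper":0},
  {"translation":[0.15,0,0],"angular":[0,0,0],"gripper":0},
  {"translation":[0.15,0,0],"angular":[0,0,0],"gripper":0},
  {"translation":[0.15,0,0],"angular":[0,0,0],"gripper":0},
  {"translation":[0.1,0,0],"angular":[0,0,0],"gripper":0},
])

```text
t: 15.92
tool_pos: [0.4778, 0.2038, 0.1105]
tool_rot: [0.35, -3.122, -0.0]
contact_force: [2.3, 0.1, -1.4]
opening: -0.0001
grip_force: 1.1
```

```bash
python3 - <<'E'
from h import *
where();S=snap('side','s14');knob(S,(-5,35))
E
```

```text
t 15.93 winder mm [ -6.9  33.6 110.5] F winder [ 2.2 -0.4 -1.4] yaw err deg -0.09 tilt [-0.  0.] q [ 0.26 -0.13  1.94  0.    1.32 -1.53] op -0.0001
knob n 142 [-33.7  33.  163.5]
```

drive_tool([
  {"translation":[0.1,0,0],"angular":[0,0,0],"gripper":0},
  {"translation":[0.1,0,0],"angular":[0,0,0],"gripper":0},
  {"translation":[0.05,0,0],"angular":[0,0,0],"gripper":0},
  {"translation":[0,0,0],"angular":[0,0,0],"gripper":0},
])

```text
t: 16.48
tool_pos: [0.4685, 0.2017, 0.1106]
tool_rot: [-0.35, 3.122, 0.0]
contact_force: [2.3, 1.8, -2.0]
opening: -0.0001
grip_force: 1.5
```

```bash
python3 - <<'E'
from h import *
where();S=snap('side','s15');knob(S,(-16,35))
E
```

```text
t 16.48 winder mm [-16.5  33.6 110.6] F winder [ 2.6  1.2 -2. ] yaw err deg -0.09 tilt [0. 0.] q [ 0.26 -0.15  1.97  0.    1.33 -1.53] op -0.0001
knob n 141 [-42.5  32.9 160.6]
```

drive_tool([
  {"translation":[0.04,0,0],"angular":[0,0,0],"gripper":0},
  {"translation":[0,0,0],"angular":[0,0,0],"gripper":0},
  {"translation":[-0.45,0,0],"angular":[0,0,0],"gripper":0},
  {"translation":[0,0,-0.6],"angular":[0,0,0],"gripper":0},
  {"translation":[0,0,-0.6],"angular":[0,0,0],"gripper":0},
  {"translation":[0,0,0],"angular":[0,0,0],"gripper":0},
])

```text
t: 17.27
tool_pos: [0.4855, 0.2056, 0.161]
tool_rot: [-0.35, 3.119, 0.001]
contact_force: [1.3, 0.2, 0.5]
opening: 0.0003
grip_force: 0.0
```

drive_tool([
  {"translation":[0,0.75,0],"angular":[0,0,0],"gripper":0},
  {"translation":[0,0.75,0],"angular":[0,0,0],"gripper":0},
  {"translation":[0,0.75,0],"angular":[0,0,0],"gripper":0},
  {"translation":[0,0.75,0],"angular":[0,0,0],"gripper":0},
  {"translation":[0,0,0],"angular":[0,0,0],"gripper":0},
])

```text
t: 17.9
tool_pos: [0.4563, 0.323, 0.1571]
tool_rot: [0.354, -3.119, 0.002]
contact_force: [0.1, 0.2, -0.7]
opening: 0.0003
grip_force: 0.0
```

```bash
python3 - <<'E'
from h import *
where();S=snap('side','s16');knob(S)
T=snap('top','t16');cap(T)
E
```

```text
t 17.9 winder mm [ -1.2 154.6 157.1] F winder [ 0.2  0.2 -0.7] yaw err deg 0.07 tilt [-0.003 -0.001] q [ 0.48 -0.07  1.81  0.    1.4  -1.31] op 0.0003
knob n 143 [-43.7  32.9 160.7]
cap n 43 [ -1.34883721 117.6744186  154.86046512]
```

drive_tool([
  {"translation":[-0.02,0,0.5],"angular":[0,0,0],"gripper":0},
  {"translation":[0,0,0.5],"angular":[0,0,0],"gripper":0},
  {"translation":[0,0,0.5],"angular":[0,0,0],"gripper":0},
  {"translation":[0,0,0],"angular":[0,0,0],"gripper":0},
])

```text
t: 18.5
tool_pos: [0.4567, 0.3211, 0.0951]
tool_rot: [0.349, -3.117, 0.003]
contact_force: [-0.3, -0.3, 0.9]
opening: 0.0001
grip_force: 0.0
```

drive_tool([
  {"translation":[0,-0.15,0],"angular":[0,0,0],"gripper":0},
  {"translation":[0,-0.15,0],"angular":[0,0,0],"gripper":0},
  {"translation":[0,-0.15,0],"angular":[0,0,0],"gripper":0},
  {"translation":[0,-0.15,0],"angular":[0,0,0],"gripper":0},
  {"translation":[0,-0.15,0],"angular":[0,0,0],"gripper":0},
  {"translation":[0,-0.15,0],"angular":[0,0,0],"gripper":0},
  {"translation":[0,-0.15,0],"angular":[0,0,0],"gripper":0},
])

```text
t: 19.38
tool_pos: [0.4681, 0.2811, 0.0987]
tool_rot: [-0.35, 3.122, 0.0]
contact_force: [0.1, 1.6, 0.5]
opening: -0.0
grip_force: 0.9
```

```bash
python3 - <<'E'
from h import *
where();T=snap('top','t17');cap(T);S=snap('side','s17');cap(S);knob(S)
E
```

```text
t 19.38 winder mm [  0.9 111.1  98.7] F winder [0.4 1.6 0.5] yaw err deg -0.09 tilt [0. 0.] q [ 0.4  -0.05  1.89  0.    1.3  -1.39] op -0.0
cap n 0 
cap n 0 
knob n 140 [-42.9  32.4 160.5]
```

drive_tool([
  {"translation":[0,-0.15,0],"angular":[0,0,0],"gripper":0},
  {"translation":[0,-0.15,0],"angular":[0,0,0],"gripper":0},
  {"translation":[0,-0.15,0],"angular":[0,0,0],"gripper":0},
  {"translation":[0,-0.15,0],"angular":[0,0,0],"gripper":0},
  {"translation":[0,-0.04,0],"angular":[0,0,0],"gripper":0},
  {"translation":[0,0,0],"angular":[0,0,0],"gripper":0},
])

```text
t: 20.23
tool_pos: [0.4736, 0.256, 0.0985]
tool_rot: [0.35, -3.122, 0.001]
contact_force: [-0.4, 0.6, -0.7]
opening: -0.0005
grip_force: 0.0
```

```bash
python3 - <<'E'
from h import *
where();S=snap('side','s18');knob(S)
E
```

```text
t 20.23 winder mm [ 0.7 85.4 98.5] F winder [-0.3  0.7 -0.7] yaw err deg -0.1 tilt [-0.    -0.001] q [ 0.36 -0.07  1.91 -0.    1.3  -1.44] op -0.0005
knob n 148 [-43.5  31.9 160.6]
```

drive_tool([
  {"translation":[0,-0.05,0],"angular":[0,0,0],"gripper":0},
  {"translation":[0,-0.04,0],"angular":[0,0,0],"gripper":0},
  {"translation":[0,0,0],"angular":[0,0,0],"gripper":0},
])

```text
t: 20.65
tool_pos: [0.4743, 0.2534, 0.0986]
tool_rot: [0.35, -3.122, -0.002]
contact_force: [-0.3, 2.8, -0.9]
opening: 0.0001
grip_force: 1.8
```

drive_tool([
  {"translation":[0,-0.02,0],"angular":[0,0,0],"gripper":0},
  {"translation":[0,0,0],"angular":[0,0,0],"gripper":0},
])

```text
t: 20.9
tool_pos: [0.4742, 0.2533, 0.0986]
tool_rot: [0.351, -3.122, -0.004]
contact_force: [-1.1, 6.4, -0.9]
opening: -0.0001
grip_force: 3.2
```

drive_tool([
  {"translation":[0,0.5,0],"angular":[0,0,0],"gripper":0},
  {"translation":[0,0.5,0],"angular":[0,0,0],"gripper":0},
  {"translation":[0,0.5,0],"angular":[0,0,0],"gripper":0},
  {"translation":[0,0,-0.8],"angular":[0,0,0],"gripper":0},
  {"translation":[0,0,-0.8],"angular":[0,0,0],"gripper":0},
  {"translation":[0,0.5,-0.8],"angular":[0,0,0],"gripper":0},
  {"translation":[0,0.8,-0.8],"angular":[0,0,0],"gripper":0},
  {"translation":[0,0,0],"angular":[0,0,0],"gripper":0},
])

```text
t: 21.9
tool_pos: [0.4504, 0.3645, 0.2303]
tool_rot: [-0.355, 3.116, 0.004]
contact_force: [0.1, 0.1, -0.8]
opening: 0.0
grip_force: 0.0
```

```bash
python3 - <<'E'
from h import *
where();T=snap('top','t19');S=snap('side','s19')
print('start');cap(load('top0'));cap(load('side0'));print('now');cap(T);cap(S);knob(S)
K=np.zeros((440,800,3),np.uint8)
A=cv2.resize(T['color'][185:300,150:310,::-1],None,fx=3,fy=3,interpolation=cv2.INTER_CUBIC)
B=cv2.resize(S['color'][220:345,265:365,::-1],None,fx=3.2,fy=3.2,interpolation=cv2.INTER_CUBIC)
K[:A.shape[0],:A.shape[1]]=A;K[:B.shape[0],480:800]=B;cv2.imwrite('pics/k19.png',K)
E
```

```text
t 21.9 winder mm [  2.3 196.4 230.3] F winder [ 0.2  0.1 -0.8] yaw err deg 0.1 tilt [0.005 0.003] q [ 0.55 -0.07  1.69 -0.    1.52 -1.25] op 0.0
start
cap n 48 [ -0.60416667  59.66666667 155.33333333]
cap n 53 [ -1.32075472  66.41509434 154.77358491]
now
cap n 48 [ -0.5625      58.27083333 154.85416667]
cap n 12 [ -7.          65.         152.91666667]
knob n 146 [-43.1  32.5 160.2]
```

View pics/k19.png

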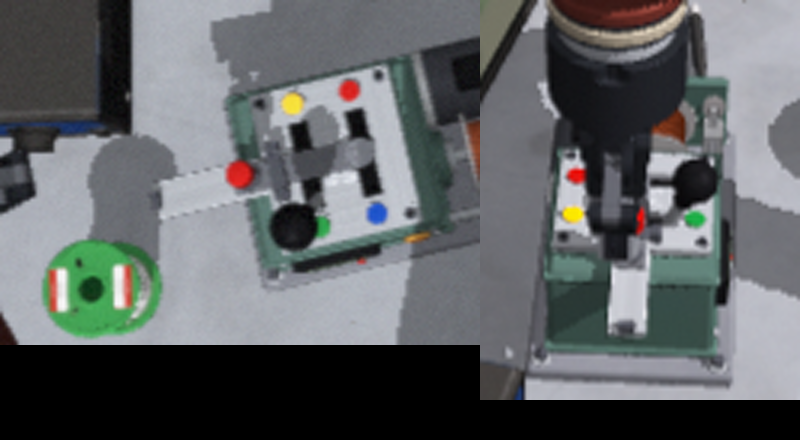

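The slide is fully in: the cap is back at (239,174) as at the start, and it met its stop. The knob (293,227) is home beside the green plug, and the arm is clear of everything.

```bash
python3 -c "
from station import ctrl
print(ctrl.finish_job())"
```

```text
the job is handed in; nothing more can be done
None
```

The job is handed in: the lever is home in the green slot, the lock slide is fully back in, and the arm is clear. No result came back from the judging.

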